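# Close up a sign's power-supply casing

## Robot

A 6-joint arm with a two-finger parallel gripper is mounted at the origin on the work surface. World frame = base frame: x ahead of the robot, y to its left, z up, the work surface at z = 0. Lengths are in m, angles in degrees, forces in N, time in s.
With the tool pointing down it reaches from about 0.25 to 0.775 m from the base axis. Payload 4 kg.
Tool frame: the origin (TCP) lies between the finger pads; the fingertips stand 19 mm ahead of it and the grasp point (between the pads) is the TCP; z points along the fingers, y is the line along which they close (so a half turn about z gives the same grasp; the last joint's range is limited). The gripper opens to 94 mm and grips with 3 to 60 N. Pads are 16 mm wide; open, the fingers measure 119 mm over their backs; the gripper's body (75 mm by 177 mm) begins 78 mm behind the grasp point.
Start: joints at [64.624, 4.996, 78.535, -0, 96.463, -5.907], TCP at [0.183, 0.519, 0.225] pointing down, gripper open.
Joint ranges: [-177.83, 177.83], [-43.37, 116.18], [15.69, 146.23], [-61.86, 241.86], [9.47, 152.12], [-147.06, 147.06]. Speed limits (degrees/s): [159.86, 159.86, 180, 180, 180, 180].

## Interface

Orientations are given as a 3x3 rotation matrix whose columns are the frame's x, y, z axes.
In Python, from bench import telemetry, snapshot, camera_info, job gives the robot as it stands.
- The arm moves only by the tool step_arm, never from a script. Its argument "increments" is a list of rows, each a list of 3 entries, a list of its own where there are three numbers: the shift along the world's x, y, z in units of 25 mm (1.0 is 25 mm), then the turn, a rotation vector about the world's x, y, z in units of 4 degrees (1.0 is 4 degrees), then the closure, from -1 (fully open) to 1 (shut). A call has exactly 5 rows; each row shifts and turns the commanded pose from where the row before left it; what a row does not reach is not made up. A row lasts 1/10 s, in which the tool goes at most 50 mm and 8.59 degrees, less where a joint would pass 70% of its speed; a pose out of reach is approached as far as the arm can. A call with a number of a shift or a turn outside -1 to 1 is refused whole. A call with a gripper value outside its range is refused whole. The fingers move at their own pace and stop on an object; "newtons" is the grip in N (left out, the last holds). Time passes only in rows, so rows that do not move let the fingers close, or fill a call up. It gives the time, the measured TCP pose, the force, the opening and the grip force at its end, in the units of the state.
- telemetry.state(): the state, without advancing time (a new reading comes with each control period).
- snapshot(name): name is "scene" or "top" or "wrist"; returns (picture, depth): 420x560x3 uint8, blue, green, red; 420x560 float32, m along the optical axis (not along the pixel's ray), 0 where there is no reading.
- camera_info(name): a dict with "fx", "fy", "cx", "cy" (pixels), "rvec" (rotation vector, rad) and "tvec" (3), from world to camera coordinates, as OpenCV has them. Camera axes: x right, y down, z forward; pixel columns grow to the right and rows downward; lengths in m; the calibration is good to about 2 mm. A picture is of the moment at which its call begins: read the wrist's pose just before it. camera_info takes no time and is no camera call; for the wrist camera it gives the pose at the moment of the call.
- job.close_job(): hands the job in; it is judged then, once.
The state is a dict: "t": time; "qpos": joint angles; "joint_vel": joint speeds; "joint_efforts": joint torques, N m; "tool_pos": TCP position; "tool_rot": TCP orientation; "ft_force": force on the tool from outside, world axes, zero at the start; "ft_torque": the same for the moment, N m; "gripper_width": finger opening in m; "grip_force": force on a finger pad.
Only numpy, scipy, OpenCV 4.12 (cv2) and the standard library are available. Lean on these libraries where they do the work, as an engineer would, in place of code of your own. Each camera call takes 0.05 s, during which the arm holds its last target. There are 200 camera calls.

## Task

The driver unit is already loaded in the open sheet-metal casing: now close the casing up. Fit the loose cover by tucking its plain tongue edge in under the casing's folded lip, tilted with the opposite edge raised, then press that opposite edge down until both spring catches have snapped over it, so that the cover lies flat and held all round. Let go of it and leave the other things on the bench where they are.

Things in the scene. Friction and masses are not known exactly. Their poses are not given: they have to be found in the camera images.
- case: green sheet-metal casing, open on top, fixed to the bench, 160 (x) x 140 (y) mm, walls 4 mm; the driver unit and terminal strip inside stay below 40 mm. Origin: centre of its underside, z up. Side rims (y = +-66 to +-70) and far (+x) rim at z = 60 carry the cover. The -x wall is 74 mm high with a lip folded inwards (see lip); two sprung steel catches at the +x wall, y = +-40
- lip (a point): middle of the lower inner edge of the casing's lip, at (-64, 0, 70) mm in the casing's frame, axes as the casing's. The lip spans x = -80 to -64, z = 70 to 74, all of the width. Below it the wall's inner face is at x = -76 and a ledge (x = -76 to -66, its inner edge bent down to x = -62) has its top at z = 60: a slot 10 mm high, 12 mm deep
- catch_left_hook (a point): hook tip at rest of the +y catch (24 mm wide), at (76, 40, 66) mm in the casing's frame; fixed, does not move with the catch. Hook underside z = 66, tip 3 mm thick, above it a ramp flares out to x = 84, z = 85. Pressed by the cover's edge the catch slides out (+x, up to 12 mm; spring 2 N + 0.7 N/mm), then snaps back over the plate
- catch_right_hook (a point): the same for the -y catch, at (76, -40, 66) mm in the casing's frame. Snapping takes roughly 10 to 20 N straight down on the cover's plate near a catch (e.g. 30 mm from the edge), and often both snap together; on the handle, at mid-plate, about twice as much
- cover: loose aluminium cover, 0.25 to 0.45 kg, 156 (x) x 152 (y) mm, flat on the bench, handle up. Origin at the level of the flanges' lower edges, z up; fitted, its axes match the casing's and its origin is 50 mm above the casing's. Plate z = 10 to 14, x = -74 to 82. Side flanges (y = +-73 to 76, x = -40 to 70, z = 0 to 10) go outside the casing's side walls, 3 mm to spare a side
- handle (a point): centre of the bar of the cover's steel handle, at (0, 0, 38) mm in the cover's frame, axes as the cover's. The bar is 10 (x) x 80 (y) x 14 (z) mm with flat sides, gripped across its 10 mm; it stands on two posts at y = +-34, open below down to the plate, 17 mm under the bar
- tongue (a point): middle of the upper side of the cover's plain edge, at (-74, 0, 14) mm in the cover's frame: a tongue 136 mm wide, 4 mm thick, x = -74 to -60. Fitted, it has about 2 mm play to the casing's wall
- corner_left (a point): point on top of the cover's opposite (catch) edge at the +y catch, at (82, 40, 14) mm in the cover's frame; 64 mm above the casing's origin when that catch has snapped over. Unsnapped, the edge rests on the ramps some 10 mm higher, the cover tilted about 6 degrees when the tongue is in
- corner_right (a point): the same at (82, -40, 14) mm in the cover's frame, in front of the -y catch
- impact_driver: bystander: black cordless impact driver lying on its side, body 160 mm long, origin on the bench under its body
- jar: bystander: upright jar, 60 mm diameter, 85 mm high, origin at its foot
- screwdriver: bystander: screwdriver, 200 mm long, lying on the bench
Things that resemble listed ones, but are neither listed nor needed, are in the scene too. Several things have the shape of the cover; the one meant has the colours described above.

How it is judged (in metres and radians):
On the way, in this order (a step that is already met when the one before it is completed fails the run):
1. the tongue is tucked in under the casing's lip (x of tongue in the frame of case below -0.067 m and z of tongue in the frame of case between 0.06 and 0.0705 m and y of tongue in the frame of case between -0.008 and 0.008 m), for 0.2 s.
2. both catches have snapped over the opposite edge (z of each of corner_left, corner_right in the frame of case below 0.0658 m), for 0.2 s.
At the end, for the whole second after the job is handed in: The cover is at rest flat on the casing: its tongue at least 3 mm under the lip, top of plate there 61 to 67 mm above the casing's underside; both points of the opposite edge under their catch hooks, top of plate 61 to 65.8 mm (all of step 2 and x of tongue in the frame of case below -0.067 m and z of tongue in the frame of case between 0.061 and 0.067 m and z of each of corner_left, corner_right in the frame of case above 0.061 m and x of each of corner_left, corner_right in the frame of case above 0.077 m and linear speed of cover below 0.02 m/s); the robot touches nothing.
It fails at once if a bystander (impact driver, jar, screwdriver) is moved more than 30 mm (distance of any of impact_driver, jar, screwdriver from where it was at the start of the episode above 0.03 m).
It fails at once if the jar is tipped over (angle between jar's own z axis and vertical above 0.6 rad).
It also fails if it takes over 58 s, if anything falls off the work surface, if the arm or the gripper's body presses on something with over 40 N, if the wrist force passes 120 N, or if a joint passes its speed limit or range.

## Working session

There is one attempt and no reset: what is moved stays moved. The work goes in short steps, Python scripts to look and compute and a tool call to move; the robot and the scene stay as the last step left them, time stands still between calls to the robot, and variables do not carry over. Pictures are saved under pics/ and viewed, at most 10 in all, crops included, and the job is handed in when it is done.

Besides the shell and the picture viewer there is one more tool, called after ">>>" as name(argument=value, ...) on one line, values as JSON. step_arm: Moves the arm, as the interface text tells. Shifts and turns lie within -1 to 1; 1 stands for 25 mm of shift or 4 degrees of turn. Its arguments: {"type":"object","properties":{"increments":{"type":"array"},"newtons":{"type":"number"}},"required":["increments"]}

```bash
ls && mkdir -p pics && python3 - <<'E'
from bench import snapshot,camera_info,telemetry
import cv2,numpy as np
for n in("scene","top"):
    p,d=snapshot(n);cv2.imwrite(f"pics/{n}0.png",p);np.save(f"pics/{n}0.npy",d);print(n,camera_info(n))
print(telemetry.state())
E
```

```text
pics
scene {'fx': 436.7214710599872, 'fy': 436.7214710599872, 'cx': 271.2044564433945, 'cy': 208.5516021899332, 'rvec': array([ 1.14948782,  2.3031362 , -1.06052768]), 'tvec': array([ 0.3109472 , -0.16790654,  1.65834526])}
top {'fx': 383.2356477463566, 'fy': 383.2356477463566, 'cx': 277.35740937425305, 'cy': 208.09921137192157, 'rvec': array([ 2.1819514 , -2.16648708,  0.10597351]), 'tvec': array([-0.04401305,  0.47730298,  1.17293616])}
{'t': 0.1, 'qpos': array([ 6.46242564e+01,  5.03496956e+00,  7.86151969e+01,  3.54811552e-04,
        9.64616806e+01, -5.90886158e+00]), 'joint_vel': array([ 0.08957227, -0.04496849, -0.1892676 , -0.00700546,  0.09259997,
        0.14719684]), 'joint_efforts': array([ 2.34489155e-03, -3.41252196e+01, -3.03301299e+01,  7.19865644e-02,
        3.04400618e-02, -1.06380826e-04]), 'tool_pos': array([0.18311869, 0.51814601, 0.22342813]), 'tool_rot': array([[-9.42834423e-01,  3.33260472e-01, -8.42136409e-04],
       [ 3.33261471e-01,  9.42832801e-01, -1.76111635e-03],
       [ 2.07083363e-04, -1.94109274e-03, -9.99998095e-01]]), 'ft_force': array([0.57338559, 0.31031024, 0.36735625]), 'ft_torque': array([0.01847708, 0.01048114, 0.01710726]), 'grip_force': 0.0, 'gripper_width': 0.09394543476793814}
```

View pics/top0.png

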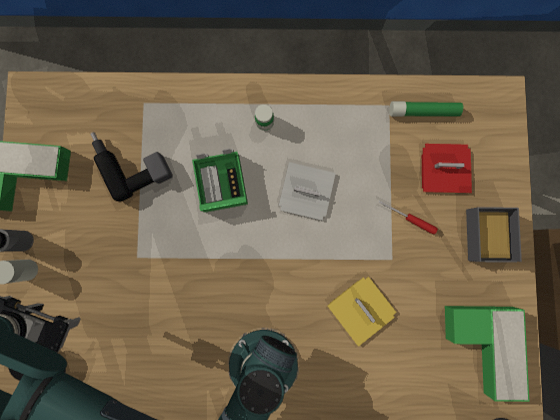

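View pics/scene0.png

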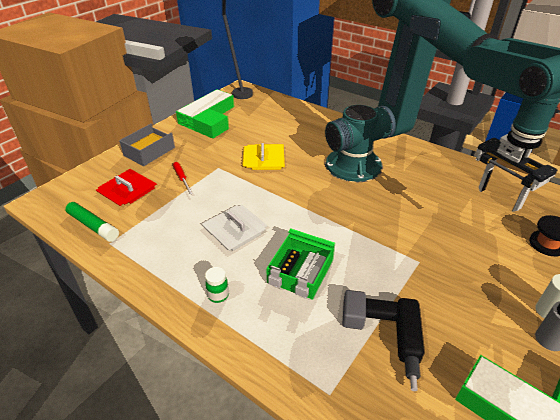

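The top view shows three cover-shaped things: grey aluminium at (308,190), red at (447,168) and yellow at (362,311). The description fits the grey one. The case is at (220,182); its lip looks to be on the robot side, around row 203, and the catches on the far side, around row 150. I'll measure coarsely next, then use the wrist camera.

```bash
cat > h.py <<'E'
import cv2,numpy as np
from bench import snapshot,camera_info,telemetry
def cam(n):
    c=camera_info(n);R=cv2.Rodrigues(np.array(c["rvec"]))[0];return c,R,np.array(c["tvec"]).reshape(3)
def ray(c,uv,z):
    c,R,t=c;uv=np.atleast_2d(uv).astype(float)
    d=np.c_[(uv[:,0]-c["cx"])/c["fx"],(uv[:,1]-c["cy"])/c["fy"],np.ones(len(uv))]@R
    o=-R.T@t;s=(z-o[2])/d[:,2];return o+d*s[:,None]
def cloud(c,d):
    c,R,t=c;v,u=np.indices(d.shape)
    P=np.stack([(u-c["cx"])/c["fx"]*d,(v-c["cy"])/c["fy"]*d,d],-1)
    return (P-t)@R
def proj(c,P):
    c,R,t=c;q=np.atleast_2d(P)@R.T+t;return q[:,:2]/q[:,2:]*[c["fx"],c["fy"]]+[c["cx"],c["cy"]]
E
python3 - <<'E'
from h import *
c=cam("top")
for n,uv,z in[("cover",(308,190),.014),("handle ends",[(293,190),(330,198)],.045),("case",(220,182),.06),("case corners lip",[(200,211),(247,205)],.074),("jar",(264,113),.085),("driver",[(155,165),(120,190)],.05),("screwd",(382,200),0)]:
    print(n,ray(c,uv,z).round(3))
im=cv2.imread("pics/top0.png")
cv2.imwrite("pics/crop.png",cv2.resize(im[130:240,170:360],None,fx=4,fy=4,interpolation=cv2.INTER_CUBIC))
E
```

```text
cover [[ 0.537 -0.137  0.014]]
handle ends [[ 0.532 -0.088  0.045]
 [ 0.508 -0.202  0.045]]
case [[0.552 0.134 0.06 ]]
case corners lip [[0.462 0.19  0.074]
 [0.481 0.05  0.074]]
jar [[0.761 0.002 0.085]]
driver [[0.606 0.337 0.05 ]
 [0.527 0.441 0.05 ]]
screwd [[ 0.508 -0.374  0.   ]]
```

View pics/crop.png

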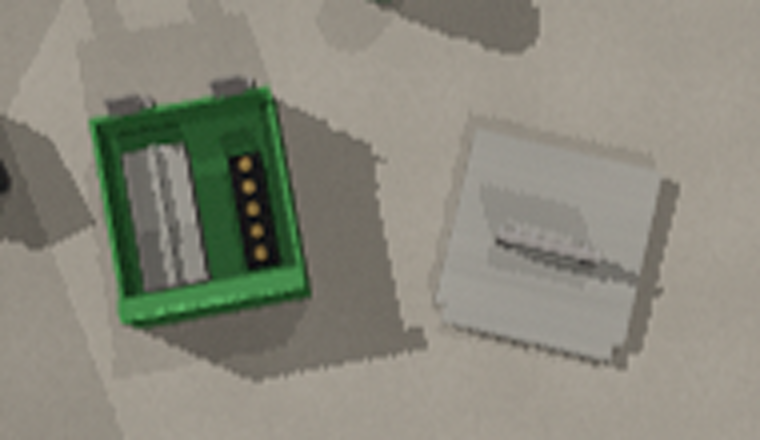

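The crop shows the case with its lip at the bottom (crop row ~305) and catches at the top (126,105) and (232,87), yaw about +9°. The grey cover is centred at crop (550,240), yaw about -14°. I'll move over it for a wrist view.

>>> step_arm(increments=[[[0.44,-1,0.3],[0,0,-0.84],-1],[[0.44,-1,0.3],[0,0,-0.84],-1],[[0.44,-1,0.3],[0,0,-0.84],-1],[[0.44,-1,0.3],[0,0,-0.84],-1],[[0.44,-1,0.3],[0,0,-0.84],-1]])

```text
t: 0.6
tool_pos: [0.2384, 0.3924, 0.2617]
tool_rot: [[-0.805, 0.593, -0.001], [0.593, 0.805, -0.001], [-0.0, -0.001, -1.0]]
ft_force: [0.3, 0.2, 0.4]
gripper_width: 0.094
grip_force: 0.0
```

>>> step_arm(increments=[[[0.44,-1,0.3],[0,0,-0.84],-1],[[0.44,-1,0.3],[0,0,-0.84],-1],[[0.44,-1,0.3],[0,0,-0.84],-1],[[0.44,-1,0.3],[0,0,-0.84],-1],[[0.44,-1,0.3],[0,0,-0.84],-1]])

```text
t: 1.1
tool_pos: [0.2934, 0.2674, 0.2994]
tool_rot: [[-0.599, 0.801, -0.0], [0.801, 0.599, -0.0], [-0.0, -0.001, -1.0]]
ft_force: [0.0, -0.4, 0.1]
gripper_width: 0.0941
grip_force: 0.0
```

>>> step_arm(increments=[[[0.44,-1,0],[0,0,-0.84],-1],[[0.44,-1,0],[0,0,-0.84],-1],[[0.44,-1,0],[0,0,-0.84],-1],[[0.44,-1,0],[0,0,-0.84],-1],[[0.44,-1,0],[0,0,-0.84],-1]])

```text
t: 1.6
tool_pos: [0.3484, 0.1425, 0.2991]
tool_rot: [[-0.342, 0.94, -0.0], [0.94, 0.342, -0.0], [0.0, -0.0, -1.0]]
ft_force: [0.4, -0.2, 0.9]
gripper_width: 0.0944
grip_force: 0.0
```

>>> step_arm(increments=[[[0.44,-1,0],[0,0,-0.84],-1],[[0.44,-1,0],[0,0,-0.84],-1],[[0.44,-1,0],[0,0,-0.84],-1],[[0.44,-1,0],[0,0,-0.84],-1],[[0.44,-1,0],[0,0,-0.84],-1]])

```text
t: 2.1
tool_pos: [0.4034, 0.0175, 0.299]
tool_rot: [[-0.056, 0.998, -0.001], [0.998, 0.056, 0.0], [0.0, -0.001, -1.0]]
ft_force: [0.6, -0.3, -0.2]
gripper_width: 0.0943
grip_force: 0.0
```

>>> step_arm(increments=[[[0.44,-1,0],[0,0,-0.84],-1],[[0.44,-1,0],[0,0,-0.84],-1],[[0.44,-1,0],[0,0,-0.84],-1],[[0.44,-1,0],[0,0,-0.84],-1],[[0.44,-1,0],[0,0,-0.84],-1]])

```text
t: 2.6
tool_pos: [0.4584, -0.1075, 0.2989]
tool_rot: [[0.235, 0.972, -0.001], [0.972, -0.235, 0.0], [0.0, -0.001, -1.0]]
ft_force: [0.9, 0.4, -0.2]
gripper_width: 0.0939
grip_force: 0.0
```

```bash
python3 - <<'E'
from h import *
s=telemetry.state();print(s["t"],s["qpos"].round(1),s["tool_pos"].round(4),s["tool_rot"].round(3))
c=cam("wrist");print(c, (-c[1].T@c[2]).round(3))
p,d=snapshot("wrist");cv2.imwrite("pics/w1.png",p);np.save("pics/w1.npy",d)
import pickle;pickle.dump(c,open("pics/w1.pkl","wb"))
E
```

```text
2.6 [-20.1  -5.3  80.4   0.  104.9  -6.5] [ 0.4584 -0.1075  0.2989] [[ 0.235  0.972 -0.001]
 [ 0.972 -0.235  0.   ]
 [ 0.    -0.001 -1.   ]]
({'fx': 290.149545528727, 'fy': 290.149545528727, 'cx': 277.84063743960877, 'cy': 206.90040400586292, 'rvec': array([-2.87970709,  0.34490754,  0.04352133]), 'tvec': array([-0.46999891, -0.04044343,  0.46344045])}, array([[ 0.97168638, -0.23627231, -0.00098389],
       [-0.22911076, -0.94323528,  0.24044845],
       [-0.05773935, -0.23341507, -0.97066141]]), array([-0.46999891, -0.04044343,  0.46344045])) [ 0.474 -0.041  0.459]
```

View pics/w1.png

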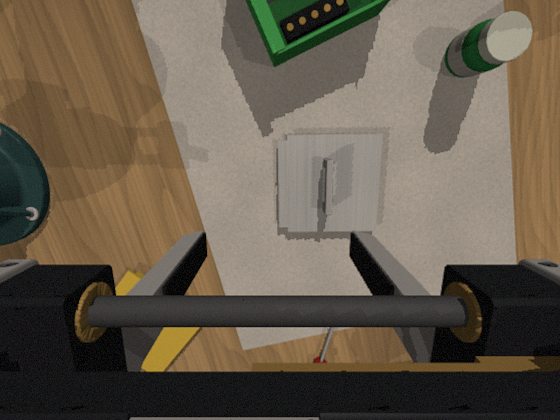

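The wrist view shows the grey cover at cols 278–383, rows 133–235, with the handle at col 327 and the case's lower-right corner at the top. The tongue seems to be the left (robot) side. Next I measure it with depth and check with a close crop.

```bash
python3 - <<'E'
from h import *
import pickle
c=pickle.load(open("pics/w1.pkl","rb"));d=np.load("pics/w1.npy");P=cloud(c,d)
def rect(m):
    r=cv2.minAreaRect((P[m][:,:2]*1000).astype(np.float32));return r
near=(abs(P[...,0]-.54)<.14)&(abs(P[...,1]+.14)<.13)&(d>0)
z=P[...,2]
pl=near&(z>.008)&(z<.022); pl&=True
pl=cv2.morphologyEx(pl.astype(np.uint8),cv2.MORPH_OPEN,np.ones((3,3)))>0
print("plate",rect(pl|(near&(z>.025)&(z<.06))),np.median(z[pl]))
h=near&(z>.036)&(z<.06);print("handle",rect(h),np.median(z[h]),h.sum(),P[h].mean(0))
# row widths in cover frame
a=np.radians(-13.5)
q=(P[pl][:,:2]-P[h].mean(0)[:2])@np.array([[np.cos(a),-np.sin(a)],[np.sin(a),np.cos(a)]])*1000
for x in range(-80,90,6):
    k=abs(q[:,0]-x)<3
    if k.sum()>3:print(x,q[k,1].min().round(),q[k,1].max().round(),k.sum())
im=cv2.imread("pics/w1.png");cv2.imwrite("pics/wc.png",cv2.resize(im[115:255,260:400],None,fx=4,fy=4,interpolation=cv2.INTER_CUBIC))
E
```

```text
plate ((531.9490356445312, -131.2031707763672), (152.45069885253906, 156.3950958251953), 77.13770294189453) 0.013809944878074002
handle ((527.838134765625, -130.1688690185547), (79.51856231689453, 10.474928855895996), 77.15758514404297) 0.04465782398118549 410 [ 0.52751894 -0.12865734  0.04429671]
-74 -69.0 66.0 158
-68 -69.0 66.0 290
-62 -70.0 73.0 337
-56 -78.0 73.0 384
-50 -78.0 74.0 388
-44 -78.0 74.0 375
-38 -77.0 74.0 370
-32 -76.0 74.0 382
-26 -76.0 74.0 372
-20 -76.0 74.0 374
-14 -76.0 74.0 373
-8 -76.0 74.0 380
-2 -77.0 74.0 271
4 -76.0 74.0 161
10 -76.0 74.0 226
16 -77.0 74.0 369
22 -76.0 74.0 374
28 -77.0 74.0 375
34 -76.0 74.0 380
40 -76.0 74.0 374
46 -76.0 74.0 374
52 -76.0 74.0 371
58 -76.0 75.0 379
64 -77.0 75.0 374
70 -76.0 75.0 375
76 -77.0 75.0 385
82 -76.0 75.0 237
```

View pics/wc.png

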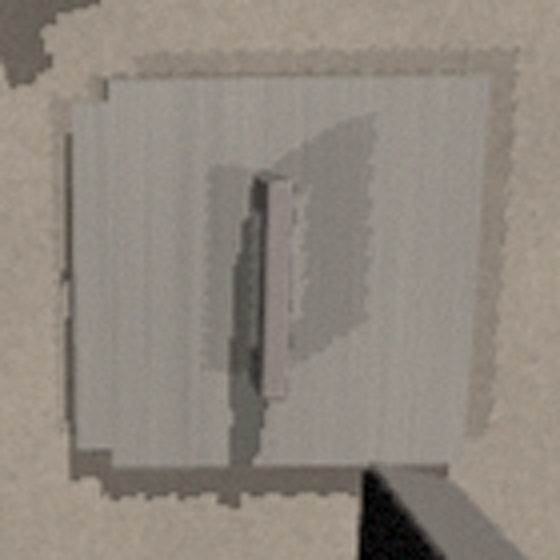

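The crop confirms the notched tongue edge is on the left (robot side). Cover yaw is -12.85° and the handle is at (0.528, -0.130) with its top at 0.0447; sizes match. Next I look at the case from close up.

>>> step_arm(increments=[[[0.1,1,0],[0,0,0],-1],[[0.1,1,0],[0,0,0],-1],[[0.1,1,0],[0,0,0],-1],[[0.1,1,0],[0,0,0],-1],[[0.1,1,0],[0,0,0],-1]])

```text
t: 3.15
tool_pos: [0.4704, 0.0198, 0.299]
tool_rot: [[0.233, 0.973, -0.001], [0.973, -0.233, 0.0], [-0.0, -0.001, -1.0]]
ft_force: [0.9, 0.3, 0.7]
gripper_width: 0.0943
grip_force: 0.0
```

>>> step_arm(increments=[[[0.1,1,0],[0,0,0],-1],[[0.1,1,0],[0,0,0],-1],[[0.1,1,0],[0,0,0],-1],[[0.1,1,0],[0,0,0],-1],[[0,0,0],[0,0,0],-1]])

```text
t: 3.65
tool_pos: [0.4803, 0.121, 0.2987]
tool_rot: [[0.229, 0.974, -0.002], [0.974, -0.229, 0.001], [0.0, -0.002, -1.0]]
ft_force: [0.5, -0.1, 0.5]
gripper_width: 0.0944
grip_force: 0.0
```

```bash
python3 - <<'E'
from h import *
import pickle
s=telemetry.state();print(s["t"],s["tool_pos"].round(4),s["tool_rot"].round(3).tolist())
c=cam("wrist");p,d=snapshot("wrist");cv2.imwrite("pics/w2.png",p);np.save("pics/w2.npy",d);pickle.dump(c,open("pics/w2.pkl","wb"))
P=cloud(c,d);z=P[...,2];hsv=cv2.cvtColor(p,cv2.COLOR_BGR2HSV)
g=(hsv[...,0]>45)&(hsv[...,0]<80)&(hsv[...,1]>100)
near=(abs(P[...,0]-.55)<.12)&(abs(P[...,1]-.134)<.12)&(d>0)
R=lambda m:cv2.minAreaRect((P[m][:,:2]*1000).astype(np.float32))
top=near&g&(z>.05);print("all rims",R(top))
lip=near&g&(z>.067)&(z<.08);print("lip",R(lip),np.median(z[lip]),lip.sum())
rim=near&g&(z>.056)&(z<.0645);print("rim",R(rim),np.median(z[rim]),rim.sum())
cat=near&~g&(z>.055)&(z<.095);print("catch",R(cat),cat.sum())
for sgn in(1,-1):
    m=cat&((P[...,1]-.155)*sgn>0);print(P[m].mean(0).round(4),R(m),P[m][:,2].max())
E
```

```text
3.65 [0.4803 0.121  0.2987] [[0.229, 0.974, -0.002], [0.974, -0.229, 0.001], [0.0, -0.002, -1.0]]
all rims ((533.6277465820312, 133.81065368652344), (203.85362243652344, 139.3553924560547), 11.210293769836426)
lip ((553.0379028320312, 138.00433349609375), (155.7123565673828, 138.59742736816406), 11.474411964416504) 0.07385961390097079 1196
rim ((562.7449340820312, 139.5626220703125), (144.5059356689453, 139.3560333251953), 11.191557884216309) 0.059386563140191334 1103
catch ((558.9407348632812, 139.41299438476562), (168.00466918945312, 140.00323486328125), 11.169111251831055) 687
[0.5985 0.1965 0.0725] ((549.4328002929688, 192.33135986328125), (66.74107360839844, 171.10012817382812), 87.45731353759766) 0.08566542882783988
[0.6312 0.1152 0.076 ] ((563.0214233398438, 118.31965637207031), (168.27134704589844, 96.19559478759766), 10.78582763671875) 0.08594070996577591
```

View pics/w2.png

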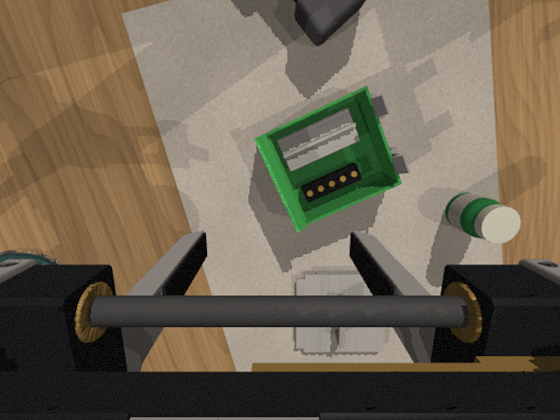

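The wrist view shows the case at cols 258–400, rows 88–232, with the lip on the left and catches at (378,105) and (399,163). I'll refine its pose now that the arm has settled.

```bash
python3 - <<'E'
from h import *
for k in range(2):
    c=cam("wrist");p,d=snapshot("wrist")
    P=cloud(c,d);z=P[...,2];hsv=cv2.cvtColor(p,cv2.COLOR_BGR2HSV)
    g=(hsv[...,0]>45)&(hsv[...,0]<80)&(hsv[...,1]>100)
    near=(abs(P[...,0]-.55)<.12)&(abs(P[...,1]-.138)<.11)&(d>0)
    a=np.radians(11.2);M=np.array([[np.cos(a),-np.sin(a)],[np.sin(a),np.cos(a)]])
    q=(P[...,:2]-[.553,.138])@M*1000
    lip=near&g&(z>.071)&(z<.077)&(q[...,0]<-50)
    r=cv2.minAreaRect((P[lip][:,:2]*1000).astype(np.float32))
    print("lip rect",r,lip.sum(),"x",np.percentile(q[lip][:,0],[1,99]),"y",np.percentile(q[lip][:,1],[.5,99.5]))
    rim=near&g&(z>.057)&(z<.063)
    for s in(1,-1):
        m=rim&(abs(q[...,0])<55)&(q[...,1]*s>60)&(q[...,1]*s<78);f=np.polyfit(q[m][:,0],q[m][:,1],1);print("side",s,np.degrees(np.arctan(f[0])),f[1],np.percentile(q[m][:,1],[2,98]),m.sum())
    m=rim&(q[...,0]>66)&(abs(q[...,1])<65);f=np.polyfit(q[m][:,1],q[m][:,0],1);print("far",-np.degrees(np.arctan(f[0])),f[1],np.percentile(q[m][:,0],[2,98]),m.sum())
    cat=near&~g&(z>.075)&(z<.095)&(q[...,0]>60)
    for s in(1,-1):
        m=cat&(q[...,1]*s>0);print("catch",np.percentile(q[m],[2,98],axis=0).round(1).tolist(),z[m].max())
s=telemetry.state();print(s["t"],s["tool_pos"])
E
```

```text
lip rect ((484.5022888183594, 124.04411315917969), (16.07205581665039, 138.62496948242188), 11.220296859741211) 1202 x [-77.34917268 -62.009512  ] y [-68.85918485  68.35076605]
side 1 -0.01984050170472691 67.70858767837333 [66.27145918 69.26350851] 203
side -1 -0.03849218312847546 -67.30999413592897 [-69.66653928 -65.24005424] 259
far -0.051869717838343474 79.31455228368374 [77.67510327 81.73361246] 286
catch [[81.1, 28.8], [88.9, 51.7]] 0.08615595019626178
catch [[80.8, -51.2], [88.6, -28.0]] 0.08549711967450209
lip rect ((484.6148986816406, 124.07687377929688), (15.872919082641602, 138.91261291503906), 11.165680885314941) 1206 x [-77.423141   -61.98450475] y [-69.12591708  68.47628765]
side 1 -0.03157545129497294 67.73620001387299 [66.27096883 69.27974525] 202
side -1 -0.03772573180133794 -67.30553298200311 [-69.66511352 -65.30683594] 259
far -0.06265309467094146 79.30425326355927 [77.63914857 81.64010878] 282
catch [[81.0, 28.9], [88.6, 51.6]] 0.08610029953862737
catch [[80.9, -51.4], [88.3, -27.9]] 0.08635142587471527
3.8 [0.48054772 0.11820874 0.2991671 ]
```

>>> step_arm(increments=[[[0.19,-0.99,-0.3],[0,0,0.15],-1],[[0.19,-0.99,-0.3],[0,0,0],-1],[[0.19,-0.99,-0.3],[0,0,0],-1],[[0.19,-0.99,-0.3],[0,0,0],-1],[[0.19,-0.99,-0.3],[0,0,0],-1]])

```text
t: 4.3
tool_pos: [0.5043, -0.0074, 0.2618]
tool_rot: [[0.224, 0.974, 0.0], [0.974, -0.224, -0.0], [-0.0, 0.0, -1.0]]
ft_force: [0.3, -0.5, -0.3]
gripper_width: 0.0938
grip_force: 0.0
```

>>> step_arm(increments=[[[0.19,-0.99,-0.3],[0,0,0],-1],[[0.19,-0.99,-0.3],[0,0,0],-1],[[0.19,-0.99,-0.3],[0,0,0],-1],[[0.19,-0.99,-0.3],[0,0,0],-1],[[0.19,-0.99,-0.3],[0,0,0],-1]])

```text
t: 4.8
tool_pos: [0.5277, -0.1312, 0.2242]
tool_rot: [[0.225, 0.974, -0.0], [0.974, -0.225, -0.0], [-0.0, 0.0, -1.0]]
ft_force: [0.1, -0.2, -1.4]
gripper_width: 0.0941
grip_force: 0.0
```

>>> step_arm(increments=[[[0,0,-1],[0,0,0],-1],[[0,0,-1],[0,0,0],-1],[[0,0,-1],[0,0,0],-1],[[0,0,-1],[0,0,0],-1],[[0,0,-0.8],[0,0,0],-1]])

```text
t: 5.3
tool_pos: [0.527, -0.1301, 0.1029]
tool_rot: [[0.225, 0.974, -0.002], [0.974, -0.225, 0.0], [-0.0, -0.002, -1.0]]
ft_force: [-0.8, -0.5, -0.4]
gripper_width: 0.0939
grip_force: 0.0
```

>>> step_arm(increments=[[[0.03,0,-0.7],[0,0,0.03],-1],[[0,0,-0.7],[0,0,0],-1],[[0,0,-0.6],[0,0,0],-1],[[0,0,-0.4],[0,0,0],-1],[[0,0,-0.12],[0,0,0],-1]])

```text
t: 5.8
tool_pos: [0.5281, -0.1291, 0.0402]
tool_rot: [[0.221, 0.975, -0.002], [0.975, -0.221, 0.001], [0.0, -0.002, -1.0]]
ft_force: [-0.1, -0.0, -0.3]
gripper_width: 0.0942
grip_force: 0.0
```

>>> step_arm(increments=[[[0,0,0],[0,0,0],0.2],[[0,0,0],[0,0,0],0.6],[[0,0,0],[0,0,0],1],[[0,0,0],[0,0,0],1],[[0,0,0],[0,0,0],1]], newtons=50)

```text
t: 6.3
tool_pos: [0.5294, -0.129, 0.0421]
tool_rot: [[0.221, 0.975, 0.001], [0.975, -0.221, -0.0], [-0.0, 0.001, -1.0]]
ft_force: [-0.2, -0.9, 0.1]
gripper_width: 0.0573
grip_force: 0.0
```

>>> step_arm(increments=[[[0,0,0],[0,0,0],1],[[0,0,0],[0,0,0],1],[[0,0,0],[0,0,0],1],[[0,0,0],[0,0,0],1],[[0,0,0],[0,0,0],1]])

```text
t: 6.8
tool_pos: [0.529, -0.1289, 0.0415]
tool_rot: [[0.221, 0.975, -0.0], [0.975, -0.221, -0.0], [-0.0, -0.0, -1.0]]
ft_force: [-0.3, -0.2, -0.3]
gripper_width: 0.0173
grip_force: 0.0
```

>>> step_arm(increments=[[[0,0,0],[0,0,0],1],[[0,0,0],[0,0,0],1],[[0,0,0],[0,0,0],1],[[0,0,0],[0,0,0],1],[[0,0,0],[0,0,0],1]])

```text
t: 7.3
tool_pos: [0.5292, -0.129, 0.0415]
tool_rot: [[0.221, 0.975, 0.0], [0.975, -0.221, -0.0], [-0.0, 0.0, -1.0]]
ft_force: [0.7, -0.1, 0.2]
gripper_width: 0.0096
grip_force: 50.0
```

```bash
python3 - <<'E'
from h import *
s=telemetry.state();print(s["t"],s["tool_pos"],s["tool_rot"].round(4).tolist(),s["gripper_width"],s["grip_force"],s["ft_force"],s["qpos"].round(1))
c=cam("wrist");p,d=snapshot("wrist");P=cloud(c,d);z=P[...,2]
near=(abs(P[...,0]-.54)<.12)&(abs(P[...,1]+.13)<.11)&(d>0)
hsv=cv2.cvtColor(p,cv2.COLOR_BGR2HSV)
a=np.radians(-12.8);M=np.array([[np.cos(a),-np.sin(a)],[np.sin(a),np.cos(a)]])
q=(P[...,:2]-s["tool_pos"][:2])@M*1000
pl=near&(z>.009)&(z<.019)
for x0,x1 in((-50,-30),(20,60)):
    m=pl&(q[...,0]>x0)&(q[...,0]<x1);print("y",np.percentile(q[m][:,1],[.5,99.5]))
for y0,y1 in((35,60),(15,35)):
    m=pl&(q[...,1]>y0)&(q[...,1]<y1);print("x",np.percentile(q[m][:,0],[.5,99.5]),m.sum())
m=pl&(q[...,1]>40);print(cv2.minAreaRect((P[m][:,:2]*1000).astype(np.float32)))
cv2.imwrite("pics/w3.png",p)
E
```

```text
7.3 [ 0.52916265 -0.12895295  0.04147395] [[0.2206, 0.9754, 0.0003], [0.9754, -0.2206, -0.0001], [-0.0, 0.0003, -1.0]] 0.009585360583738236 49.99936759471893 [ 0.73906164 -0.14209766  0.22910944] [-19.7  10.5  93.7   0.   75.7  -6.9]
y [-18.57581789  74.33900175]
y [-18.41606313  74.3607947 ]
x [-74.043893    80.44100663] 9313
x [-74.05240055  80.42766729] 6308
((544.8660888671875, -73.84980010986328), (34.39950180053711, 156.65328979492188), 77.20083618164062)
```

Cover is gripped at 9.6 mm bar width with 50 N. Lifting next.

>>> step_arm(increments=[[[0,0,0.5],[0,0,0],1],[[0,0,1],[0,0,0],1],[[0,0,1],[0,0,0],1],[[0,0,1],[0,0,0],1],[[0,0,1],[0,0,0],1]])

```text
t: 7.85
tool_pos: [0.5285, -0.1287, 0.1553]
tool_rot: [[0.221, 0.975, -0.001], [0.975, -0.221, 0.0], [0.0, -0.001, -1.0]]
ft_force: [-0.1, -0.0, -2.4]
gripper_width: 0.0098
grip_force: 50.0
```

>>> step_arm(increments=[[[0,0.5,1],[0,0,0.5],1],[[0.2,1,0.5],[0,0,0.5],1],[[0.2,1,0],[0,0,0.5],1],[[0.2,1,0],[0,0,0.5],1],[[0.2,1,0],[0,0,0.5],1]])

```text
t: 8.35
tool_pos: [0.5487, -0.0154, 0.192]
tool_rot: [[0.047, 0.999, -0.0], [0.999, -0.047, 0.0], [0.0, -0.0, -1.0]]
ft_force: [0.2, -0.7, -2.8]
gripper_width: 0.0095
grip_force: 50.0
```

>>> step_arm(increments=[[[0.2,1,0],[0,0,0.7],1],[[0.2,1,0],[0,0,0.7],1],[[0.2,1,0],[0,0,0.7],1],[[0.2,1,0],[0,0,0.7],1],[[0.1,1,0],[0,0,0.7],1]])

```text
t: 8.85
tool_pos: [0.5713, 0.1096, 0.1916]
tool_rot: [[-0.197, 0.98, -0.001], [0.98, 0.197, -0.0], [0.0, -0.001, -1.0]]
ft_force: [0.2, -0.6, -2.2]
gripper_width: 0.0093
grip_force: 50.0
```

>>> step_arm(increments=[[[0,0.85,0],[0.17,-0.86,0],1],[[0,0.5,0],[0.17,-0.86,0],1],[[0,0,0],[0.17,-0.86,0],1],[[0,0,0],[0.17,-0.85,0],1],[[0,0,0],[0,0,0],1]])

```text
t: 9.35
tool_pos: [0.5693, 0.1423, 0.1911]
tool_rot: [[-0.196, 0.952, 0.235], [0.981, 0.19, 0.047], [-0.0, 0.239, -0.971]]
ft_force: [-0.1, 0.5, -2.9]
gripper_width: 0.0098
grip_force: 50.0
```

```bash
cat > st.py <<'E'
from h import *
def st(C=(.5557,.1385),yaw=11.17,tz=41.5):
    s=telemetry.state();a=np.radians(yaw);E=np.array([[np.cos(a),-np.sin(a),0],[np.sin(a),np.cos(a),0],[0,0,1]])
    R=E.T@s["tool_rot"];Rc=np.c_[R[:,1],R[:,0],-R[:,2]]
    p=E.T@(s["tool_pos"]-[*C,0])*1000
    f=lambda v:(p+Rc@(np.array(v)-[0,1.6,tz])).round(1)
    print("t",s["t"],"tcp",s["tool_pos"].round(4),"case",p.round(1),"F(case)",(E.T@s["ft_force"]).round(1),"w",s["gripper_width"],s["grip_force"])
    print("tilt",np.degrees(np.arctan2(Rc[2,0],Rc[0,0])).round(2),"roll",np.degrees(Rc[2,1]).round(2),"yaw",np.degrees(Rc[1,0]).round(2),"tongue",f((-74,0,14)),"low",f((-74,0,10)),"cornL",f((82,40,14)),"cornR",f((82,-40,14)))
E
python3 -c "from st import *;st()"
```

```text
t 9.35 tcp [0.5693 0.1423 0.1911] case [ 14.1   1.1 191.1] F(case) [-0.   0.5 -2.9] w 0.009768573686659645 49.998645186424255
tilt 13.85 roll -0.0 yaw 0.11 tongue [-51.2  -0.6 146.7] low [-50.2  -0.6 142.8] cornL [100.2  39.7 184. ] cornR [100.4 -40.3 184. ]
```

>>> step_arm(increments=[[[0,0,-0.7],[0,0,0],1],[[0,0,-0.7],[0,0,0],1],[[0,0,-0.7],[0,0,0],1],[[0,0,-0.4],[0,0,0],1],[[0,0,0],[0,0,0],1]])

```text
t: 9.85
tool_pos: [0.5704, 0.142, 0.1267]
tool_rot: [[-0.195, 0.953, 0.232], [0.981, 0.189, 0.046], [0.0, 0.237, -0.972]]
ft_force: [0.0, 0.3, -2.8]
gripper_width: 0.0096
grip_force: 50.0
```

```bash
python3 - <<'E'
from st import *
st()
c=cam("wrist");p,d=snapshot("wrist");cv2.imwrite("pics/w4.png",p)
P=cloud(c,d);a=np.radians(11.17);E=np.array([[np.cos(a),-np.sin(a),0],[np.sin(a),np.cos(a),0],[0,0,1]])
q=(P-[.5557,.1385,0])@E*1000
hsv=cv2.cvtColor(p,cv2.COLOR_BGR2HSV);g=(hsv[...,0]>45)&(hsv[...,0]<80)&(hsv[...,1]>100)&(d>0)
m=g&(abs(q[...,2]-74)<4)&(q[...,0]<-55)&(q[...,0]>-90)
if m.sum()>20:print("lip",m.sum(),np.percentile(q[m],[2,50,98],axis=0).round(1).tolist())
pl=~g&(d>0)&(q[...,0]>-70)&(q[...,0]<110)&(abs(q[...,1])<85)&(q[...,2]>70)&(q[...,2]<130)
r=pl&(abs(q[...,2]-(84+(q[...,0]+51)*.247))<6)
A=np.c_[q[r][:,0],q[r][:,1],np.ones(r.sum())];f=np.linalg.lstsq(A,q[r][:,2],rcond=None)[0];print("plane",r.sum(),np.degrees(np.arctan(f[:2])),"z at tongue x=-51",f@[-51,0,1])
k=r&(q[...,1]>20)&(q[...,1]<60);print("x range",np.percentile(q[k][:,0],[.5,99.5]))
k=r&(q[...,0]>-20)&(q[...,0]<60);print("y range",np.percentile(q[k][:,1],[.5,99.5]))
E
```

```text
t 9.85 tcp [0.5704 0.142  0.1267] case [ 15.1   0.6 126.7] F(case) [ 0.1  0.3 -2.8] w 0.009598687587821158 49.99882936477661
tilt 13.68 roll 0.01 yaw 0.06 tongue [-50.3  -1.1  82.5] low [-49.4  -1.1  78.6] cornL [101.2  39.1 119.4] cornR [101.3 -40.9 119.4]
lip 4196 [[-80.1, -41.6, 71.8], [-72.2, 18.2, 73.8], [-64.6, 67.3, 75.2]]
plane 30288 [13.60715358  0.0141065 ] z at tongue x=-51 82.56009023824953
x range [-50.9248868   99.32329575]
y range [-74.3699928   75.22765806]
```

View pics/w4.png

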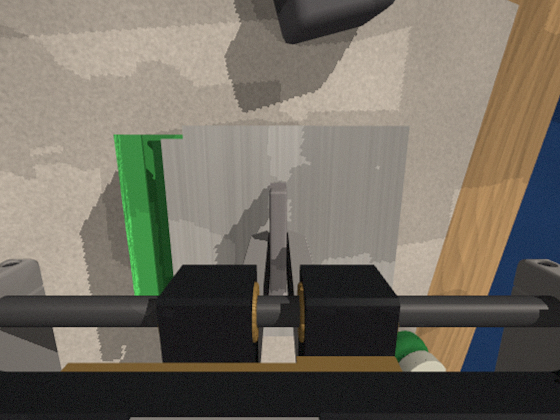

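The wrist view shows the green lip at cols 115–165 and the cover's tongue edge just right of it; the measured lip x (-80 to -64.6) and cover plane agree with the model. Descending, then tucking.

>>> step_arm(increments=[[[0,0.02,-0.3],[0,0,0],1],[[0,0,-0.25],[0,0,0],1],[[0,0,-0.13],[0,0,0],1],[[0,0,0],[0,0,0],1],[[0,0,0],[0,0,0],1]])

```text
t: 10.4
tool_pos: [0.5716, 0.1428, 0.1121]
tool_rot: [[-0.195, 0.952, 0.237], [0.981, 0.189, 0.047], [-0.0, 0.242, -0.97]]
ft_force: [0.1, 0.1, -2.4]
gripper_width: 0.0098
grip_force: 50.0
```

```bash
python3 -c "from st import *;st()"
```

```text
t 10.4 tcp [0.5716 0.1428 0.1121] case [ 16.4   1.2 112.1] F(case) [ 0.1  0.1 -2.4] w 0.00975037139875728 49.99880254268646
tilt 14.0 roll -0.01 yaw 0.08 tongue [-48.7  -0.5  67.5] low [-47.7  -0.5  63.6] cornL [102.6  39.7 105.2] cornR [102.7 -40.3 105.2]
```

>>> step_arm(increments=[[[-0.2,-0.04,-0.03],[0,0,0],1],[[-0.2,-0.04,0],[0,0,0],1],[[-0.2,-0.04,0],[0,0,0],1],[[-0.1,-0.02,0],[0,0,0],1],[[0,0,0],[0,0,0],1]])

```text
t: 10.9
tool_pos: [0.5537, 0.1393, 0.1114]
tool_rot: [[-0.195, 0.952, 0.237], [0.981, 0.189, 0.047], [-0.0, 0.242, -0.97]]
ft_force: [-1.7, 0.3, -3.4]
gripper_width: 0.0099
grip_force: 50.0
```

```bash
python3 -c "from st import *;st()"
```

```text
t 10.9 tcp [0.5537 0.1393 0.1114] case [ -1.9   1.1 111.4] F(case) [-1.6  0.6 -3.4] w 0.009910823434738212 49.99882221221924
tilt 14.01 roll -0.01 yaw 0.08 tongue [-67.   -0.5  66.8] low [-66.   -0.5  62.9] cornL [ 84.3  39.7 104.6] cornR [ 84.4 -40.3 104.6]
```

>>> step_arm(increments=[[[-0.08,-0.02,-0.04],[0,0,0],1],[[-0.08,-0.02,0],[0,0,0],1],[[-0.06,-0.01,0],[0,0,0],1],[[0,0,0],[0,0,0],1],[[0,0,0],[0,0,0],1]])

```text
t: 11.4
tool_pos: [0.5486, 0.138, 0.1103]
tool_rot: [[-0.195, 0.952, 0.237], [0.981, 0.189, 0.047], [-0.0, 0.242, -0.97]]
ft_force: [-0.5, -0.3, -2.1]
gripper_width: 0.0092
grip_force: 50.0
```

```bash
python3 -c "from st import *;st()"
```

```text
t 11.4 tcp [0.5486 0.138  0.1103] case [ -7.    0.9 110.3] F(case) [-0.6 -0.2 -2.1] w 0.00920518674010072 49.99885439872742
tilt 14.0 roll -0.01 yaw 0.08 tongue [-72.2  -0.8  65.7] low [-71.2  -0.8  61.8] cornL [ 79.1  39.4 103.4] cornR [ 79.2 -40.6 103.4]
```

>>> step_arm(increments=[[[0.035,0.01,-0.08],[-0.075,0.37,0],1],[[0.035,0.01,-0.08],[-0.075,0.37,0],1],[[0.035,0,-0.08],[-0.075,0.37,0],1],[[0.03,0.01,-0.07],[-0.065,0.36,0],1],[[0,0,0],[0,0,0],1]])

```text
t: 11.9
tool_pos: [0.5528, 0.1389, 0.102]
tool_rot: [[-0.195, 0.971, 0.135], [0.981, 0.193, 0.027], [0.0, 0.138, -0.99]]
ft_force: [-0.2, -0.6, -2.6]
gripper_width: 0.0093
grip_force: 50.0
```

```bash
python3 -c "from st import *;st()"
```

```text
t 11.9 tcp [0.5528 0.1389 0.102 ] case [ -2.8   1.  102. ] F(case) [-0.3 -0.5 -2.6] w 0.009343263534615714 49.99884009361267
tilt 7.92 roll 0.0 yaw 0.08 tongue [-72.3  -0.7  64.6] low [-71.8  -0.7  60.6] cornL [82.1 39.5 86.1] cornR [ 82.2 -40.5  86.1]
```

>>> step_arm(increments=[[[0,0,0],[0,0,0],0.3],[[0,0,0],[0,0,0],0.3],[[0,0,0],[0,0,0],0.3],[[0,0,0],[0,0,0],0.3],[[0,0,0],[0,0,0],0.3]])

```text
t: 12.4
tool_pos: [0.552, 0.1388, 0.103]
tool_rot: [[-0.195, 0.971, 0.137], [0.981, 0.193, 0.027], [-0.0, 0.14, -0.99]]
ft_force: [0.1, -0.1, 0.7]
gripper_width: 0.0331
grip_force: 0.0
```

>>> step_arm(increments=[[[-0.07,0,0.5],[0,0,0],0.3],[[-0.14,0,1],[0,0,0],0.3],[[-0.14,0,1],[0,0,0],0.3],[[0,0,0.8],[0,0,0],1],[[0,0,0],[0,0,0],1]])

```text
t: 12.9
tool_pos: [0.5453, 0.1392, 0.1903]
tool_rot: [[-0.195, 0.97, 0.145], [0.981, 0.193, 0.029], [-0.0, 0.148, -0.989]]
ft_force: [1.5, -0.0, -0.1]
gripper_width: 0.0201
grip_force: 0.0
```

```bash
cat > look.py <<'E'
from st import *
def look(name):
    c=cam("wrist");p,d=snapshot("wrist");cv2.imwrite(f"pics/{name}.png",p)
    P=cloud(c,d);a=np.radians(11.17);E=np.array([[np.cos(a),-np.sin(a),0],[np.sin(a),np.cos(a),0],[0,0,1]])
    q=(P-[.5557,.1385,0])@E*1000
    hsv=cv2.cvtColor(p,cv2.COLOR_BGR2HSV);g=(hsv[...,0]>45)&(hsv[...,0]<80)&(hsv[...,1]>100)
    r=~g&(d>0)&(abs(q[...,0])<70)&(abs(q[...,1])<72)&(abs(q[...,2]-70)<18)
    for i in range(8):
        A=np.c_[q[r][:,0],q[r][:,1],np.ones(r.sum())];f=np.linalg.lstsq(A,q[r][:,2],rcond=None)[0]
        res=abs(q[...,2]-(q[...,0]*f[0]+q[...,1]*f[1]+f[2]));r=~g&(d>0)&(abs(q[...,0])<110)&(abs(q[...,1])<80)&(res<max(2,8-i))
    print("plane",r.sum(),np.degrees(np.arctan(f[:2])).round(2),"z tongue",f@[-74,0,1],"z corners",f@[82,40,1],f@[82,-40,1])
    for y in(-55,0,55):
        k=r&(abs(q[...,1]-y)<12)
        if k.sum()>30:print("x range y",y,np.percentile(q[k][:,0],[.5,99.5]).round(1))
    k=r&(q[...,0]>-20)&(q[...,0]<60);print("y range",np.percentile(q[k][:,1],[.5,99.5]).round(1))
E
python3 -c "from look import *;st();look('w5')"
```

```text
t 12.9 tcp [0.5453 0.1392 0.1903] case [-10.1   2.7 190.3] F(case) [ 1.4 -0.3 -0.1] w 0.020088171261372564 0.0
tilt 8.52 roll -0.02 yaw 0.09 tongue [-79.2   1.  152.1] low [-78.6   1.  148.2] cornL [ 75.   41.2 175.2] cornR [ 75.2 -38.8 175.3]
plane 17641 [ 6.17 -0.03] z tongue 63.989456126646616 z corners 80.83681301333172 80.8807872442533
x range y -55 [-64.6  81.8]
x range y 0 [-64.6  77.9]
x range y 55 [-64.6  81.3]
y range [-74.6  75.8]
```

The cover rests on the ramps: 6.2° tilt, tongue under the lip at z 64. Now pressing with closed fingertips at about (54, 0).

>>> step_arm(increments=[[[0.5,0.1,0],[-0.1,0.5,0],1],[[0.5,0.1,0],[-0.1,0.5,0],1],[[0.5,0.1,-0.3],[-0.1,0.5,0],1],[[0.5,0.1,-0.9],[-0.1,0.46,0],1],[[0.51,0.05,-0.9],[0,0,0],1]])

```text
t: 13.45
tool_pos: [0.6065, 0.1502, 0.1304]
tool_rot: [[-0.195, 0.981, -0.002], [0.981, 0.195, -0.001], [-0.001, -0.002, -1.0]]
ft_force: [-0.2, 0.8, 0.3]
gripper_width: 0.0004
grip_force: 0.0
```

>>> step_arm(increments=[[[0,0,-0.7],[0,0,0],1],[[0,0,-0.2],[0,0,0],1],[[0,0,0],[0,0,0],1],[[0,0,0],[0,0,0],1],[[0,0,0],[0,0,0],1]])

```text
t: 13.95
tool_pos: [0.6065, 0.1502, 0.1116]
tool_rot: [[-0.195, 0.981, 0.003], [0.981, 0.195, -0.0], [-0.001, 0.003, -1.0]]
ft_force: [1.0, -0.2, -0.2]
gripper_width: 0.0003
grip_force: 0.0
```

```bash
python3 -c "from look import *;st()"
```

```text
t 13.95 tcp [0.6065 0.1502 0.1116] case [ 52.1   1.6 111.6] F(case) [ 1.  -0.4 -0.2] w 0.00032029786678077106 0.0
tilt 0.15 roll -0.05 yaw 0.08 tongue [-21.8  -0.1  83.9] low [-21.8  -0.1  79.9] cornL [134.1  40.1  84.3] cornR [134.2 -39.9  84.4]
```

>>> step_arm(increments=[[[0,-0.06,-0.3],[0,0,0],1],[[0,0,-0.2],[0,0,0],1],[[0,0,-0.1],[0,0,0],1],[[0,0,-0.1],[0,0,0],1],[[0,0,-0.1],[0,0,0],1]])

```text
t: 14.45
tool_pos: [0.606, 0.1485, 0.0925]
tool_rot: [[-0.195, 0.981, 0.001], [0.981, 0.195, -0.001], [-0.001, 0.001, -1.0]]
ft_force: [-4.7, -0.6, 12.1]
gripper_width: 0.0006
grip_force: 6.2
```

>>> step_arm(increments=[[[0,0,-0.08],[0,0,0],1],[[0,0,-0.08],[0,0,0],1],[[0,0,-0.08],[0,0,0],1],[[0,0,0],[0,0,0],1],[[0,0,0],[0,0,0],1]])

```text
t: 14.95
tool_pos: [0.6068, 0.1487, 0.0849]
tool_rot: [[-0.195, 0.981, 0.003], [0.981, 0.195, -0.0], [-0.001, 0.002, -1.0]]
ft_force: [-0.2, 0.6, 0.7]
gripper_width: 0.0001
grip_force: 0.0
```

>>> step_arm(increments=[[[0,0,-0.04],[0,0,0],1],[[0,0,-0.04],[0,0,0],1],[[0,0,-0.03],[0,0,0],1],[[0,0,0],[0,0,0],1],[[0,0,0],[0,0,0],1]])

```text
t: 15.45
tool_pos: [0.606, 0.1486, 0.0833]
tool_rot: [[-0.195, 0.981, 0.001], [0.981, 0.195, -0.001], [-0.001, 0.001, -1.0]]
ft_force: [-3.8, -0.8, 10.0]
gripper_width: 0.0006
grip_force: 5.4
```

>>> step_arm(increments=[[[0,0,0.6],[0,0,0],1],[[0,0,1],[0,0,0],1],[[-0.2,0,1],[0,0,0],1],[[-0.3,0,1],[0,0,0],1],[[0,0,0.3],[0,0,0],1]])

```text
t: 15.95
tool_pos: [0.5941, 0.1489, 0.1818]
tool_rot: [[-0.195, 0.981, 0.004], [0.981, 0.195, 0.0], [-0.001, 0.004, -1.0]]
ft_force: [-0.2, -0.5, -0.1]
gripper_width: 0.0004
grip_force: 0.0
```

>>> step_arm(increments=[[[0,0,0],[0,0,0],1],[[0,0,0],[0,0,0],1],[[0,0,0],[0,0,0],1],[[0,0,0],[0,0,0],1],[[0,0,0],[0,0,0],1]])

```text
t: 16.45
tool_pos: [0.5931, 0.1485, 0.1775]
tool_rot: [[-0.195, 0.981, -0.002], [0.981, 0.195, -0.001], [-0.001, -0.002, -1.0]]
ft_force: [0.3, 0.2, 0.2]
gripper_width: 0.0006
grip_force: 0.0
```

```bash
python3 -c "from look import *;st();look('w6')"
```

```text
t 16.45 tcp [0.5931 0.1485 0.1775] case [ 38.7   2.5 177.5] F(case) [0.4 0.1 0.2] w 0.0005792874639910673 0.0
tilt -0.12 roll -0.03 yaw 0.07 tongue [-35.4   0.8 150.2] low [-35.4   0.8 146.2] cornL [120.6  41.  149.9] cornR [120.7 -39.  149.9]
plane 17543 [-0.02 -0.01] z tongue 63.8911839686356 z corners 63.83539179081358 63.85632990859341
x range y -55 [-66.8  75.4]
x range y 0 [-66.3  78.6]
x range y 55 [-66.3  78.4]
y range [-54.8  75.5]
```

View pics/w6.png

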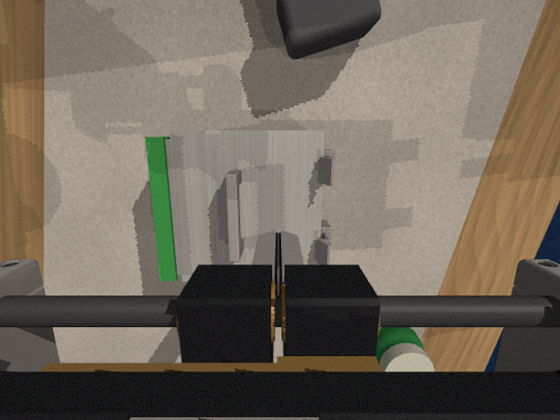

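The view shows the cover flat between the green lip (col ~160) and both catches, at (326,167) and (325,240). Plate height is 63.9 mm all over, and the arm is clear at 0.178 m.

```bash
python3 -c "from bench import job;print(job.close_job())"
```

```text
the job is handed in; nothing more can be done
None
```

The cover is fitted: tongue under the lip, both catches snapped, and the plate measured flat at 63.9 mm. The arm is clear of everything, and I handed the job in at about 16.5 s; no verdict came back.

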